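# Close the air-filter housing: drop the cover home and spin its wing nut snug

## Task

The air filter on the inspection bench has been checked and must be closed: its blue cover is on the centre stud but still rides high on the rim, with the wing nut run up above it. Turn the cover until its three lugs drop into the notches of the rim and it lies flush all round, then spin the wing nut down clockwise until it is snug and clamps the cover, and let go. Leave the gauges and tools round it where they are.

Things in the scene. Friction and masses are not known exactly. Their poses are not given: they have to be found in the camera images.
- filter_housing: Fixed grey cast pot on a foot plate 150 x 140 mm; pot 129 mm across, rim top 70 mm above the bench. The rim has three notches, 22 mm wide, at 0, 120, 240 deg from the housing's +x (an outlet stub, out to 96 mm, lies under the 0 deg one). Gasket ledge inside at 63 mm. Steel centre stud 16 mm thick, tip at 115 mm. Origin: centre of the underside, on the stud's axis; z up.
- filter_cover: Loose blue disc, 109 mm across, 6 mm thick, 0.35 kg, 20 mm hole round the stud; origin on the axis at its underside (70 mm up while high, 63 mm when home). Three lugs, 16 mm wide, out to radius 80 mm at 0, 120, 240 deg from its +x, each with an upright fin at radius 65 to 79 mm, 8 mm thick, top 30 mm over the origin. A push of 2 to 5 N on a fin slides it round; any lug fits any notch.
- wing_nut: Steel wing nut on the stud; origin on the axis at its underside (flange 36 mm across). Hub 25 mm thick, 22 mm high. Two wings 7 mm thick along +x and -x to radius 45 mm, 10 to 32 mm above the origin. Clockwise from above lowers it 8 mm a turn; 1 to 2 N on a wing spins it, it stays where left. Snug 6 mm above the cover's origin (1.2 to 2 turns away at first): then about 6 N on a wing.
- plug_gauge_0: Bystander: black-handled plug gauge, 112 mm long, 27 mm wide, 24 mm high, lying left of the work; origin at the centre of its underside.
- plug_gauge_1: Bystander: a second such plug gauge, 112 x 27 x 24 mm, beside the first; origin at the centre of its underside.
- setting_block: Bystander: grey block 12 x 36 mm, 78 mm high, standing to the right in front; origin at the centre of its underside.
There are look-alikes about, which are no part of the job. There is more than one size of the filter_cover; the one meant has the size given above.

How it is judged:
On the way, in this order (a step that is already met when the one before it is completed fails the run):
1. the cover has dropped into the rim's notches and lies flush (z of filter_cover in the frame of filter_housing below 0.065 m and angle between filter_cover's own z axis and vertical below 0.04 rad), for 0.2 s.
2. the wing nut bears on the cover (contact force between wing_nut and filter_cover above 5 N), for 0.2 s.
At the end, for the whole second after the job is handed in: The cover is home in the notches (underside less than 65 mm above the bench, tilted less than 0.04 rad), and the wing nut is at rest and clamps it with more than 5 N (all of step 1 and contact force between wing_nut and filter_cover above 5 N and angular speed of wing_nut below 0.1 rad/s); the robot touches nothing.
It fails at once if a bystander is pushed more than 20 mm (distance of any of plug_gauge_0, plug_gauge_1, setting_block from where it was at the start of the episode above 0.02 m).
It also fails if it takes over 61 s, if anything falls off the work surface, if the arm or the gripper's body presses on something with over 40 N, if the wrist force passes 120 N, or if a joint passes its speed limit or range.

## Robot

A 7-joint arm with a two-finger parallel gripper is mounted at the origin on a cart in front of the work surface, level with it; the furniture and walls round the work are solid. World frame = base frame: x ahead of the robot, y to its left, z up, the work surface at z = 0. Lengths are in m, angles in rad, forces in N, time in s.
With the tool pointing down it reaches from about 0.35 to 0.9 m from the base axis. Payload 8.1 kg.
Tool frame: the origin (TCP) lies at the very end of the fingers, on their centre line; the grasp point (between the pads) lies 19 mm behind it; z points along the fingers, y is the line along which they close (so a half turn about z gives the same grasp; the last joint's range is limited). The gripper opens to 92 mm and grips with 3 to 60 N. Pads are 19 mm wide; open, the fingers measure 130 mm over their backs; the gripper's body (75 mm by 190 mm) begins 47 mm behind the grasp point.
Start: joints at [1.071, 0.434, 0.025, 1.573, -0.012, 1.134, -0.075], TCP at [0.242, -0.576, 0.227] pointing down, gripper open.
Joint ranges: [-2.62, 2.62], [-0.44, 2.09], [-1.27, 1.32], [0.08, 2.57], [-1.32, 4.46], [0.12, 2], [-2.74, 2.74]. Speed limits (rad/s): [2.22, 2.22, 3.01, 3.01, 3.14, 3.14, 3.14].

## Interface

Orientations are given as a rotation vector (axis times angle).
In Python, from cell import arm gives the robot as it stands.
- The arm moves only by the tool drive_tool, never from a script. Its argument "targets" is a list of rows, each a list of 7 numbers: the turn, a rotation vector about the world's x, y, z in units of 5 degrees (1.0 is 5 degrees), then the shift along the world's x, y, z in units of 40 mm (1.0 is 40 mm), then the opening, from 0 (shut) to 1 (fully open). In form: [[wx, wy, wz, dx, dy, dz, fingers], ...]. A call has 1 to 5 rows; each row is the pose to reach, as a shift and turn from the pose commanded when the call began; what a row does not reach only later rows make up. A row lasts 1/10 s, in which the tool goes at most 50 mm and 8.59 degrees, less where a joint would pass 70% of its speed; a pose out of reach is approached as far as the arm can. A call with a gripper value outside its range is refused whole. The fingers move at their own pace and stop on an object; "force" is the grip in N (left out, the last holds). Time passes only in rows, so rows that repeat a pose let the fingers close. It gives the time, the measured TCP pose, the force, the opening and the grip force at its end, in the units of the state.
- arm.observe(): the state, without advancing time (a new reading comes with each control period).
- arm.get_image(name): name is "scene" or "top" or "wrist"; returns a dict with "pixels" (400x640x3 uint8, red, green, blue), "intrinsics" (3x3 intrinsics, pixels), "k1" (the pictures are not rectified: a ray, as slopes to the right and down, at radius r is drawn at 1 + k1 r^2 times it, then the intrinsics apply), "rvec" (rotation vector, rad) and "tvec" (3), from world to camera coordinates, as OpenCV has them; the wrist camera has in their place "mount" (4x4, takes a point from camera to tool coordinates, whose origin is the TCP and whose axes are the flange's). Camera axes: x right, y down, z forward; pixel columns grow to the right and rows downward; lengths in m; the calibration is good to about 2 mm. A picture is of the moment at which its call begins: read the wrist's pose just before it. There is no depth.
- arm.sign_off(): hands the job in; it is judged then, once.
The state is a dict: "clock": time; "joints": joint angles; "dq": joint speeds; "joint_efforts": joint torques, N m; "position": TCP position; "ee_rot": TCP orientation; "force": force on the tool from outside, world axes, zero at the start; "ft_torque": the same for the moment, N m; "width": opening from 0.0 (shut) to 1.0 (fully open); "gripper_force": force on a finger pad.
Only numpy, scipy, OpenCV 4.12 (cv2) and the standard library are available. Lean on these libraries where they do the work, as an engineer would, in place of code of your own. Each camera call takes 0.05 s, during which the arm holds its last target. There are 200 camera calls.

## Working session

There is one attempt and no reset: what is moved stays moved. The work goes in short steps, Python scripts to look and compute and a tool call to move; the robot and the scene stay as the last step left them, time stands still between calls to the robot, and variables do not carry over. Pictures are saved under pics/ and viewed, at most 10 in all, crops included, and the job is handed in when it is done.

Besides the shell and the picture viewer there is one more tool, called after "Call:" in YAML: its name, and indented under it one key for each argument. drive_tool: Moves the arm, as the interface text tells. Its arguments: {"type":"object","properties":{"targets":{"type":"array"},"force":{"type":"number"}},"required":["targets"]}

```bash
mkdir -p pics; ls; cat > h.py <<'E'
import numpy as np, cv2
from cell import arm
def ray(im,u,v,T=None):
    K=np.array(im["intrinsics"]);k=float(im["k1"])
    d=cv2.undistortPoints(np.array([[[u,v]]],float),K,np.array([k,0,0,0.]))[0,0]
    d=np.array([d[0],d[1],1.])
    if "rvec" in im:
        R=cv2.Rodrigues(np.array(im["rvec"],float))[0];t=np.array(im["tvec"],float).ravel()
        return -R.T@t,R.T@d
    M=T@np.array(im["mount"]);return M[:3,3],M[:3,:3]@d
def onz(im,u,v,z,T=None):
    o,d=ray(im,u,v,T);return o+d*(z-o[2])/d[2]
def proj(im,P):
    K=np.array(im["intrinsics"]);return cv2.projectPoints(np.array(P,float).reshape(-1,3),np.array(im["rvec"],float),np.array(im["tvec"],float),K,np.array([float(im["k1"]),0,0,0.]))[0][:,0]
def tool(s):
    T=np.eye(4);T[:3,:3]=cv2.Rodrigues(np.array(s["ee_rot"],float))[0];T[:3,3]=s["position"];return T
def save(im,n,box=None,f=1):
    p=np.array(im["pixels"])[:,:,::-1]
    if box: p=p[box[1]:box[3],box[0]:box[2]]
    cv2.imwrite("pics/"+n+".png",cv2.resize(p,None,fx=f,fy=f,interpolation=cv2.INTER_CUBIC))
E
python3 - <<'E'
from h import *
import pickle
print(arm.observe())
for n in("scene","top"):
    im=arm.get_image(n);save(im,n+"0");pickle.dump(im,open(n+"0.pkl","wb"));print(n,im["k1"],im["rvec"],im["tvec"],im["intrinsics"])
E
```

```text
pics
{'clock': 0.0, 'joints': array([ 1.07143547,  0.4352091 ,  0.02498419,  1.57406523, -0.01163217,
        1.13401461, -0.07507871]), 'dq': array([-0.00050652,  0.00060218,  0.0008154 , -0.00027361,  0.00104608,
       -0.00180161,  0.00066594]), 'joint_efforts': array([-1.48309427e-03, -6.67855597e+01,  9.83886011e-01, -3.14459074e+01,
       -6.06981595e-02,  4.31875361e-02,  1.74414445e-04]), 'position': array([ 0.24127874, -0.5760063 ,  0.22596605]), 'ee_rot': array([-3.07853490e+00, -6.18745546e-01,  6.57559986e-04]), 'force': array([-0.24782992, -0.1300912 , -0.54966515]), 'ft_torque': array([ 0.09714505, -0.0281256 , -0.01679951]), 'gripper_force': 0.0, 'width': 0.9995654765467902}
scene -0.03988736328841623 [ 0.69309254 -2.52762322  1.27536236] [0.43259009 0.18470779 0.82727715] [[448.22283875   0.         323.29973929]
 [  0.         448.22283875 199.0883423 ]
 [  0.           0.           1.        ]]
top 0.0031655171387004392 [ 2.13400365 -2.08927924  0.17889108] [0.0445137  0.50679026 0.83589979] [[385.70053108   0.         320.89632865]
 [  0.         385.70053108 200.94799901]
 [  0.           0.           1.        ]]
```

View pics/scene0.png

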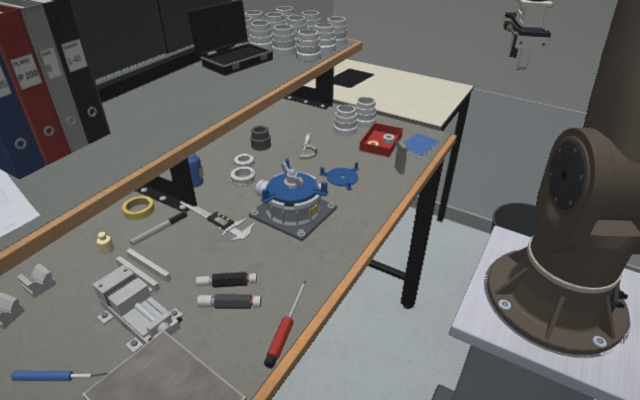

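View pics/top0.png

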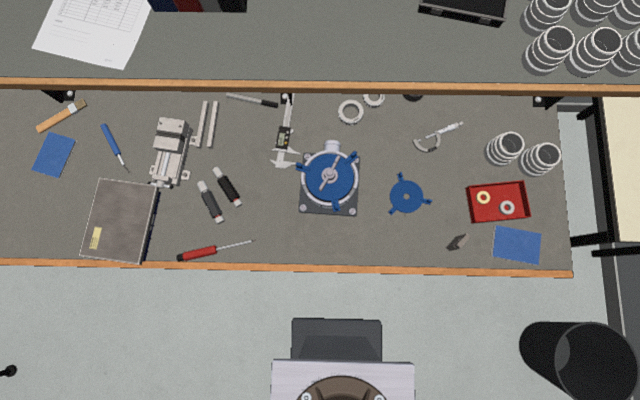

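Look-alikes for the cover: the blue disc on the housing at top (330,176), a smaller loose blue lugged disc at (407,197), and blue cloths at (517,245) and (54,155). By the description I want (330,176), with the 109 mm disc, wing nut and pot. I'll check it in one crop.

```bash
python3 - <<'E'
from h import *
import pickle
im=pickle.load(open("top0.pkl","rb"));save(im,"crop0",(280,125,380,225),6)
p=im["pixels"]
hsv=cv2.cvtColor(np.ascontiguousarray(p),cv2.COLOR_RGB2HSV)
m=((hsv[...,0]>98)&(hsv[...,0]<118)&(hsv[...,1]>140)).astype(np.uint8)
n,l,st,c=cv2.connectedComponentsWithStats(m)
for i in range(1,n):
    if st[i,4]>40: print(st[i],c[i],onz(im,*c[i],.07))
o,_=ray(im,320,200);print("cam",o)
E
```

```text
[104 125  16  30 103] [111.44660194 140.85436893] [0.6348701  0.54623668 0.07      ]
[ 32 133  21  42 204] [ 42.15686275 159.1127451 ] [0.58785811 0.70252122 0.07      ]
[ 55 134  19  19  79] [ 65.24050633 142.10126582] [0.63000476 0.65467755 0.07      ]
[ 296  152   61   60 1617] [329.31106988 177.7414966 ] [0.55551963 0.03691861 0.07      ]
[389 173  43  41 849] [406.23203769 196.05418139] [ 0.51647645 -0.13561671  0.07      ]
cam [0.33849848 0.03455125 0.91748094]
```

View pics/crop0.png

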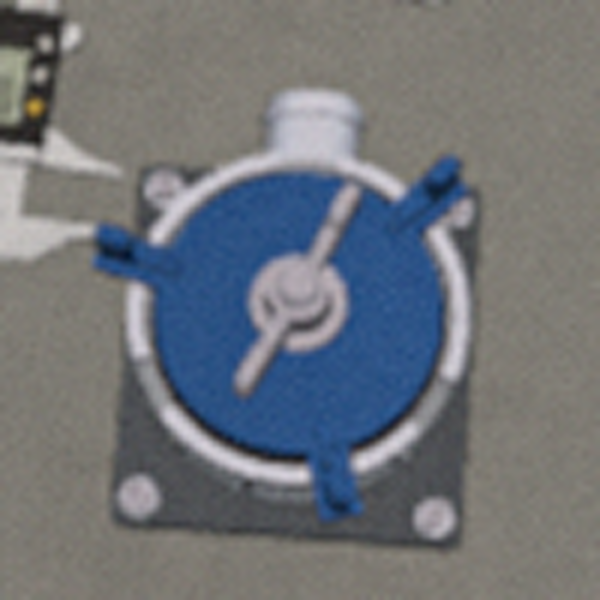

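The crop confirms it: the big blue cover has its lugs on the rim, with fins at crop (115,245), (440,185) and (335,495). The stub is at (312,110), the grey notches at about (150,385) and (455,395), and the wings run (350,190)–(243,385). Next I'll measure angles.

```bash
python3 - <<'E'
from h import *
import pickle
im=pickle.load(open("top0.pkl","rb"))
f=lambda u,v,z:onz(im,280+(u+.5)/6-.5,125+(v+.5)/6-.5,z)
C=f(298,285,.115);print("stud",C)
p=np.ascontiguousarray(im["pixels"]);hsv=cv2.cvtColor(p,cv2.COLOR_RGB2HSV)
# rim: bright, low sat near
m=((hsv[...,1]<60)&(hsv[...,2]>165)).astype(np.uint8);m[:150]=0;m[225:]=0;m[:,:295]=0;m[:,365:]=0
n,l,st,c=cv2.connectedComponentsWithStats(m)
pts=np.argwhere(m)[:,::-1]
W=np.array([onz(im,u,v,.07)[:2] for u,v in pts]);r=np.linalg.norm(W-C[:2],axis=1);k=(r>.052)&(r<.07)
A=np.c_[2*W[k],np.ones(k.sum())];s=np.linalg.lstsq(A,(W[k]**2).sum(1),rcond=None)[0];print("rim fit",s[:2],np.sqrt(s[2]+s[0]**2+s[1]**2),k.sum())
C=np.r_[s[:2],0]
def pol(n,u,v,z):
    P=f(u,v,z);d=P-C;print(n,P.round(4),"r",round(np.hypot(*d[:2])*1e3,1),"ang",round(np.degrees(np.arctan2(d[1],d[0])),1))
for a in[(115,235),(440,178),(335,497)]:pol("fin",*a,.1)
pol("stub",315,95,.05);pol("notchL",150,385,.068);pol("notchR",455,395,.068)
for a in[(165,188),(462,210),(139,496),(434,518)]:pol("bolt",*a,.012)
pol("w",350,190,.112);pol("w",243,385,.112)
E
```

```text
stud [0.55652298 0.03716105 0.115     ]
rim fit [0.55790742 0.03746892] 0.061700455232184766 317
fin [0.5784 0.1047 0.1   ] r 70.3 ang 73.1
fin [ 0.6022 -0.0142  0.1   ] r 68.1 ang -49.4
fin [0.4823 0.0225 0.1   ] r 77.0 ang -168.8
stub [0.6515 0.0321 0.05  ] r 93.8 ang -3.3
notchL [0.5294 0.0923 0.068 ] r 61.8 ang 117.5
notchR [ 0.5277 -0.0224  0.068 ] r 67.0 ang -116.8
bolt [0.6244 0.0925 0.012 ] r 86.3 ang 39.6
bolt [ 0.6172 -0.0285  0.012 ] r 88.7 ang -48.1
bolt [0.4967 0.0991 0.012 ] r 86.8 ang 134.8
bolt [ 0.4901 -0.0181  0.012 ] r 87.7 ang -140.6
w [0.5932 0.019  0.112 ] r 39.9 ang -27.6
w [0.5201 0.0561 0.112 ] r 42.1 ang 153.8
```

Housing axis is at about (0.557, 0.037), with yaw about −3.6°. The lugs sit at phase 71.5° and the notches at 116.5°, so the cover turns ccw by about 45°. I'll straddle the front fin at (0.487, 0.023) and sweep it towards −y. First I'll check the shelf height while moving.

```bash
python3 - <<'E'
from h import *
import pickle
t=pickle.load(open("top0.pkl","rb"));s=pickle.load(open("scene0.pkl","rb"))
for z in(.2,.25,.3,.35,.4,.45):
    P=onz(t,400,91,z);q=proj(s,P)[0];print(z,P.round(3),q.round(),"line row at u:",262-(262-45)/360*q[0])
E
```

```text
0.2 [ 0.703 -0.101  0.2  ] [272.  96.] line row at u: 97.84220773604184
0.25 [ 0.678 -0.092  0.25 ] [278.  79.] line row at u: 94.53928932530721
0.3 [ 0.652 -0.082  0.3  ] [284.  61.] line row at u: 90.91960114367231
0.35 [ 0.627 -0.073  0.35 ] [290.  41.] line row at u: 86.93717425213379
0.4 [ 0.601 -0.063  0.4  ] [298.  19.] line row at u: 82.53716363509614
0.45 [ 0.576 -0.054  0.45 ] [306.  -6.] line row at u: 77.6537654061471
```

Call:
drive_tool:
  targets:
    - [0,0,-1,0.5,1.2,0,0.26]
    - [0,0,-2,1,2.4,0,0.26]
    - [0,0,-2.26,1.5,3.6,0,0.26]
    - [0,0,-2.26,2,4.8,0,0.26]
    - [0,0,-2.26,2.5,6,0,0.26]

```text
clock: 0.6
position: [0.3379, -0.3436, 0.2266]
ee_rot: [-3.126, -0.313, 0.0]
force: [1.3, -0.4, 0.1]
width: 0.612
gripper_force: 0.0
```

Call:
drive_tool:
  targets:
    - [0,0,0,0.45,1.1,0,0.26]
    - [0,0,0,0.9,2.2,0,0.26]
    - [0,0,0,1.35,3.3,0,0.26]
    - [0,0,0,1.8,4.4,0,0.26]
    - [0,0,0,2.25,5.5,0,0.26]

```text
clock: 1.1
position: [0.4278, -0.1239, 0.2268]
ee_rot: [3.126, 0.312, 0.0]
force: [0.7, -0.2, -0.2]
width: 0.26
gripper_force: 0.0
```

Call:
drive_tool:
  targets:
    - [0,0,0,0.45,1.1,0,0.26]
    - [0,0,0,0.9,2.2,-0.3,0.26]
    - [0,0,0,1.35,3.3,-1,0.26]
    - [0,0,0,1.39,3.48,-1.7,0.26]
    - [0,0,0,1.39,3.48,-1.8,0.26]

```text
clock: 1.6
position: [0.4814, 0.0158, 0.1517]
ee_rot: [-3.124, -0.32, 0.008]
force: [-1.3, -0.2, -0.2]
width: 0.262
gripper_force: 0.0
```

```bash
python3 - <<'E'
from h import *
import pickle
s=arm.observe();im=arm.get_image("wrist");save(im,"w1");pickle.dump((s,im),open("w1.pkl","wb"))
t=arm.get_image("top");save(t,"t1",(270,120,390,230),5)
print(s["position"],s["joints"].round(2),s["ee_rot"],s["width"],s["force"])
E
```

```text
[0.48139462 0.01580737 0.15167234] [ 0.11  0.31 -0.31  1.98  0.12  0.87 -1.64] [-3.1241152  -0.31963277  0.00842043] 0.26200121757274575 [-1.29071551 -0.17795367 -0.24266306]
```

View pics/w1.png

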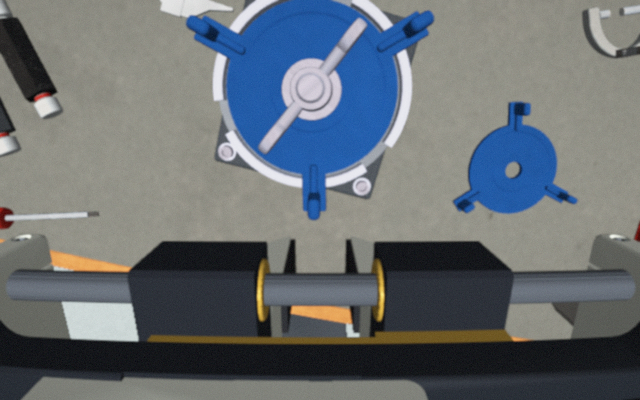

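```bash
python3 - <<'E'
from h import *
import pickle
s,im=pickle.load(open("w1.pkl","rb"));T=tool(s)
g=lambda n,u,v,z:print(n,onz(im,u,v,z,T).round(4))
g("stud",312,84,.115);g("fin front top mid",314,203,.1);g("finL",207,30,.1);g("finR",417,28,.1)
g("w",360,27,.112);g("w",266,147,.112);g("notch L",222,128,.07);g("nut hub",313,88,.1)
s=arm.observe();print(s["position"],s["ee_rot"])
E
```

```text
stud [0.5611 0.0366 0.115 ]
fin front top mid [0.4939 0.0221 0.1   ]
finL [0.5786 0.0994 0.1   ]
finR [ 0.6029 -0.0132  0.1   ]
w [0.594  0.0182 0.112 ]
w [0.5233 0.055  0.112 ]
notch L [0.5238 0.0912 0.07  ]
nut hub [0.5597 0.0361 0.1   ]
[0.48228833 0.01292336 0.15400083] [ 3.12564275  0.31324607 -0.00456228]
```

Call:
drive_tool:
  targets:
    - [0,0,0,0.14,0.24,0,0.26]
    - [0,0,0,0.14,0.24,0,0.26]
    - [0,0,0,0.14,0.24,-0.8,0.26]
    - [0,0,0,0.14,0.24,-1.4,0.26]
    - [0,0,0,0.14,0.24,-1.4,0.26]

```text
clock: 2.2
position: [0.4875, 0.0223, 0.0973]
ee_rot: [3.126, 0.311, -0.005]
force: [-0.7, -0.6, 0.4]
width: 0.261
gripper_force: 0.0
```

Call:
drive_tool:
  targets:
    - [0,0,0,0,0,-0.41,0.26]
    - [0,0,0,0,0,-0.41,0.26]
    - [0,0,1,0.04,-0.15,-0.41,0.26]
    - [0,0,2,0.09,-0.3,-0.41,0.26]
    - [0,0,3,0.16,-0.44,-0.41,0.26]

```text
clock: 2.7
position: [0.4961, 0.0053, 0.0842]
ee_rot: [3.057, 0.723, 0.003]
force: [-0.1, 1.2, 0.0]
width: 0.257
gripper_force: 0.5
```

Call:
drive_tool:
  targets:
    - [0,0,1,0.07,-0.14,0,0.26]
    - [0,0,2,0.16,-0.27,0,0.26]
    - [0,0,3,0.26,-0.39,0,0.26]
    - [0,0,4,0.37,-0.5,0,0.26]
    - [0,0,4,0.37,-0.5,0,0.26]

```text
clock: 3.2
position: [0.5113, -0.0154, 0.084]
ee_rot: [2.886, 1.238, 0.003]
force: [-0.6, -0.1, 1.0]
width: 0.261
gripper_force: 0.0
```

```bash
python3 - <<'E'
from h import *
s=arm.observe();t=arm.get_image("top");save(t,"t2",(270,120,390,230),5)
print(s["position"],s["joints"].round(2),s["ee_rot"],s["force"],s["clock"])
E
```

```text
[ 0.51133574 -0.0153851   0.08399013] [ 0.26  0.47 -0.44  1.98  0.29  0.75 -1.11] [2.88622666e+00 1.23761347e+00 2.84342357e-03] [-0.55322038 -0.14777817  0.98169805] 3.2
```

View pics/t2.png

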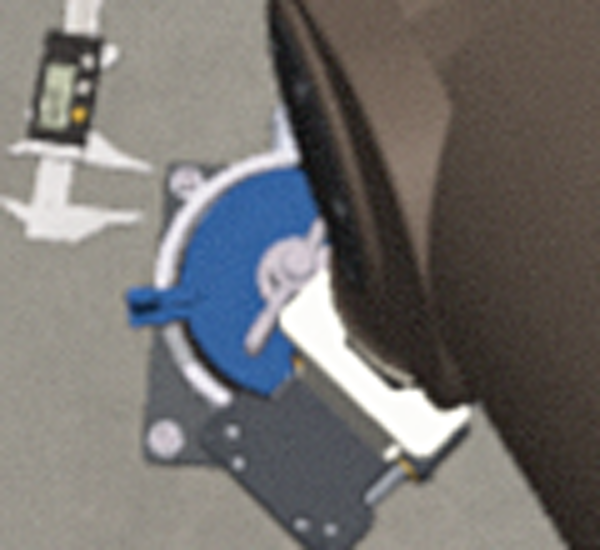

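The left fin is now at crop (150,305) and the notch at (180,345), so the cover follows and needs about 15° more. I'll continue slowly.

Call:
drive_tool:
  targets:
    - [0,0,0.6,0.05,-0.08,0,0.26]
    - [0,0,1.2,0.1,-0.15,0,0.26]
    - [0,0,1.8,0.17,-0.21,0,0.26]
    - [0,0,2.2,0.23,-0.245,0,0.26]
    - [0,0,2.5,0.28,-0.27,0,0.26]

```text
clock: 3.75
position: [0.5213, -0.025, 0.0831]
ee_rot: [2.735, 1.544, 0.0]
force: [-1.4, 1.0, 0.4]
width: 0.262
gripper_force: 0.6
```

Call:
drive_tool:
  targets:
    - [0,0,0.2,0.03,-0.02,0,0.26]
    - [0,0,0.4,0.06,-0.035,0,0.26]
    - [0,0,0.6,0.09,-0.05,0,0.26]
    - [0,0,0.6,0.09,-0.05,0,0.26]

```text
clock: 4.15
position: [0.5249, -0.0275, 0.0823]
ee_rot: [2.694, 1.617, -0.0]
force: [-0.7, -0.3, -0.2]
width: 0.256
gripper_force: 0.3
```

```bash
python3 - <<'E'
from h import *
s=arm.observe();t=arm.get_image("top")
C=arm.get_image("scene")
a=np.hstack([cv2.resize(np.array(t["pixels"])[120:230,270:370],None,fx=4,fy=4,interpolation=2),cv2.resize(np.array(C["pixels"])[145:245,245:335],None,fx=4.4,fy=4.4,interpolation=2)])
cv2.imwrite("pics/t3.png",a[:,:,::-1])
print(s["position"],s["ee_rot"],s["force"],s["clock"])
E
```

```text
[ 0.52490643 -0.02746592  0.08232292] [ 2.69366264e+00  1.61656841e+00 -2.42182358e-04] [-0.74708769 -0.27341822 -0.16230926] 4.15
```

View pics/t3.png

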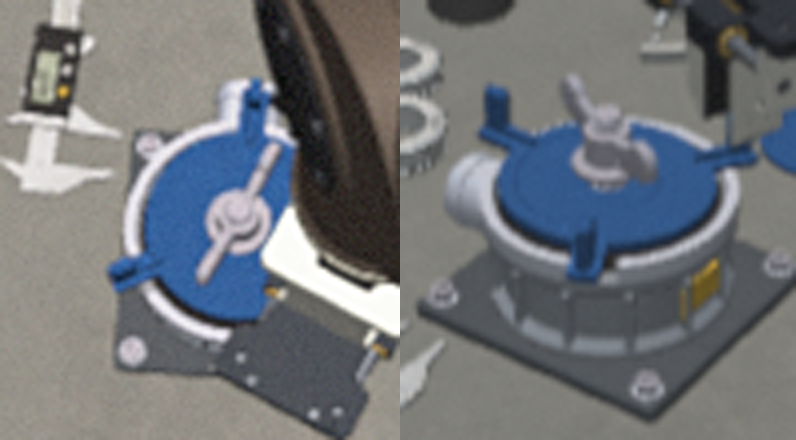

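The cover is still high. In the scene crop the near lug (585,265) sits just short of its notch (610,262). I'll push a few more degrees.

Call:
drive_tool:
  targets:
    - [0,0,0.3,0.04,-0.02,0,0.26]
    - [0,0,0.6,0.08,-0.035,0,0.26]
    - [0,0,0.8,0.11,-0.05,0,0.26]
    - [0,0,1.0,0.14,-0.06,0,0.26]
    - [0,0,1.2,0.17,-0.07,0,0.26]

```text
clock: 4.75
position: [0.5281, -0.0288, 0.0816]
ee_rot: [-2.599, -1.757, 0.008]
force: [-14.9, 6.9, 7.8]
width: 0.265
gripper_force: 8.2
```

```bash
cat > chk.py <<'E'
from h import *
import sys
s=arm.observe();t=arm.get_image("top");C=arm.get_image("scene")
a=np.hstack([cv2.resize(np.array(t["pixels"])[120:230,270:370],None,fx=4,fy=4,interpolation=2),cv2.resize(np.array(C["pixels"])[145:245,245:335],None,fx=4.4,fy=4.4,interpolation=2)])
cv2.imwrite("pics/%s.png"%sys.argv[1],a[:,:,::-1])
print(s["position"],s["ee_rot"],s["joints"].round(2),s["force"],s["ft_torque"],s["clock"])
E
python3 chk.py t4
```

```text
[ 0.52807235 -0.02877684  0.08159401] [-2.5991749  -1.75671519  0.00824544] [ 0.34  0.52 -0.53  1.93  0.35  0.8  -0.76] [-14.87154805   6.86043934   7.8060128 ] [ 1.48319525  3.34074188 -0.0516895 ] 4.75
```

View pics/t4.png

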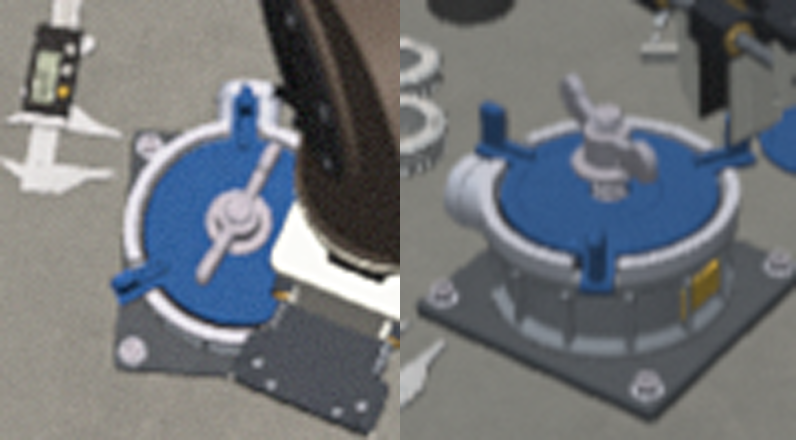

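The cover has dropped and the lugs sit in the notches (near lug at (598,270)). I'll back off, lift, and centre over the stud with the fingers either side of the hub.

Call:
drive_tool:
  targets:
    - [0,0,0,-0.1,0.05,0,0.26]
    - [0,0,0,-0.17,0.08,0,0.26]
    - [0,0,0,-0.17,0.08,0.6,0.26]
    - [0,0,0,-0.17,0.08,1.6,0.26]
    - [0,0,0,-0.17,0.08,1.8,0.26]

```text
clock: 5.35
position: [0.5276, -0.0266, 0.1583]
ee_rot: [2.602, 1.754, 0.009]
force: [1.0, -0.7, 0.4]
width: 0.263
gripper_force: 0.0
```

Call:
drive_tool:
  targets:
    - [0,0,1.4,0.4,0.8,0,0.56]
    - [0,0,2.8,0.85,1.6,0,0.56]
    - [0,0,4.0,0.85,1.65,0,0.56]
    - [0,0,5.0,0.85,1.65,0,0.56]
    - [0,0,5.0,0.85,1.65,0,0.56]

```text
clock: 5.85
position: [0.5592, 0.0391, 0.154]
ee_rot: [2.162, 2.279, 0.001]
force: [-0.7, 0.1, 0.8]
width: 0.557
gripper_force: 0.0
```

```bash
python3 - <<'E'
from h import *
import pickle
s=arm.observe();im=arm.get_image("wrist");pickle.dump((s,im),open("w2.pkl","wb"))
c=arm.get_image("scene");a=np.hstack([cv2.resize(np.array(im["pixels"]),(480,300),interpolation=3),cv2.resize(np.array(c["pixels"])[145:245,245:335],(270,300),interpolation=2)])
cv2.imwrite("pics/w2.png",a[:,:,::-1])
r=np.array(s["ee_rot"]);a=np.degrees(np.arctan2(r[1],r[0]));print("y ang",2*a-90)
print(s["position"],s["ee_rot"],s["joints"].round(2),s["force"],s["width"],s["clock"])
E
```

```text
y ang 3.040978641394844
[0.55921859 0.03913642 0.15404349] [2.16161495e+00 2.27949888e+00 5.50810053e-04] [ 0.32  0.49 -0.68  1.78  0.36  0.99 -0.45] [-0.714219    0.08389488  0.81929676] 0.5567769842063973 5.85
```

View pics/w2.png

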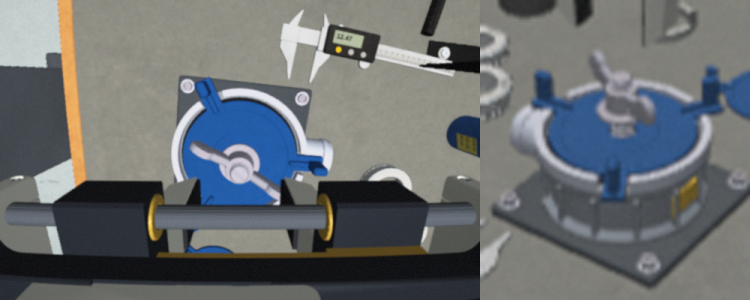

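The wrist view shows the stud at about (239,166) (full frame (319,221)), with the wings running (200,148)–(280,190). The cover looks flush in all three notches. I'll recheck the axis.

```bash
python3 - <<'E'
from h import *
import pickle
s,im=pickle.load(open("w2.pkl","rb"));T=tool(s)
for n,u,v,z in[("stud",319,220,.115),("w",259,198,.11),("fin",277,123,.093),("fin",412,220,.093)]:print(n,onz(im,u,v,z,T).round(4))
s=arm.observe();print(s["position"])
E
```

```text
stud [0.559  0.0454 0.115 ]
w [0.5232 0.0554 0.11  ]
fin [0.5308 0.0982 0.093 ]
fin [0.6197 0.0414 0.093 ]
[0.55906976 0.03870512 0.15417012]
```

Call:
drive_tool:
  targets:
    - [0,0,1,-0.02,-0.03,0,0.56]
    - [0,0,1.4,-0.02,-0.03,-0.6,0.56]
    - [0,0,1.4,-0.02,-0.03,-1.3,0.56]
    - [0,0,1.4,-0.02,-0.03,-1.75,0.56]
    - [0,0,1.4,-0.02,-0.03,-1.75,0.56]

```text
clock: 6.45
position: [0.5565, 0.0369, 0.0822]
ee_rot: [-2.022, -2.401, 0.005]
force: [0.3, 0.4, 0.5]
width: 0.56
gripper_force: 0.0
```

Call:
drive_tool:
  targets:
    - [0,0,-1,0,0,0,0.56]
    - [0,0,-2.2,0,0,0,0.56]
    - [0,0,-3.6,0,0,0,0.56]
    - [0,0,-5,0,0,0,0.56]
    - [0,0,-6.4,0,0,0,0.56]

```text
clock: 6.95
position: [0.5585, 0.0376, 0.0855]
ee_rot: [2.611, 1.746, 0.001]
force: [-0.4, -1.2, -0.7]
width: 0.561
gripper_force: 0.5
```

```bash
cat > st.py <<'E'
from h import *
s=arm.observe();r=np.array(s["ee_rot"]);a=np.degrees(np.arctan2(r[1],r[0]))
print("y ang",(2*a-90+90)%180-90,s["position"].round(4),s["joints"].round(2),s["force"].round(1),s["ft_torque"].round(2),s["clock"])
E
python3 st.py
```

```text
y ang -22.46968600552684 [0.5585 0.0376 0.0855] [ 0.21  0.54 -0.51  1.86  0.35  0.83 -0.88] [-0.4 -1.2 -0.7] [-0.19  0.03  0.05] 6.95
```

Call:
drive_tool:
  targets:
    - [0,0,-1.6,0,0,-0.03,0.56]
    - [0,0,-3.2,0,0,-0.03,0.56]
    - [0,0,-4.8,0,0,-0.03,0.56]
    - [0,0,-6.4,0,0,-0.03,0.56]
    - [0,0,-8,0,0,-0.03,0.56]

```text
clock: 7.45
position: [0.5586, 0.0379, 0.0844]
ee_rot: [3.051, 0.747, 0.002]
force: [-1.7, 0.1, -1.1]
width: 0.559
gripper_force: 0.5
```

Call:
drive_tool:
  targets:
    - [0,0,-1.6,0,0,0,0.56]
    - [0,0,-3.2,0,0,0,0.56]
    - [0,0,-4.8,0,0,0,0.56]
    - [0,0,-6.4,0,0,0,0.56]
    - [0,0,-8,0,0,0,0.56]

```text
clock: 7.95
position: [0.559, 0.0381, 0.0845]
ee_rot: [-3.122, 0.342, -0.003]
force: [1.5, -0.8, -0.3]
width: 0.563
gripper_force: 0.6
```

```bash
python3 st.py; python3 chk.py t5
```

```text
y ang 77.51453961157267 [0.559  0.0381 0.0845] [-0.05  0.5  -0.15  1.88  0.1   0.77 -2.05] [ 1.5 -0.8 -0.3] [-0.02 -0.13  0.02] 7.95
[0.55897062 0.03806496 0.08451088] [-3.12202575  0.34151655 -0.0032141 ] [-0.05  0.5  -0.15  1.88  0.1   0.77 -2.05] [ 1.5457811  -0.8483752  -0.33776995] [-0.01518336 -0.1260089   0.02266944] 7.95
```

View pics/t5.png

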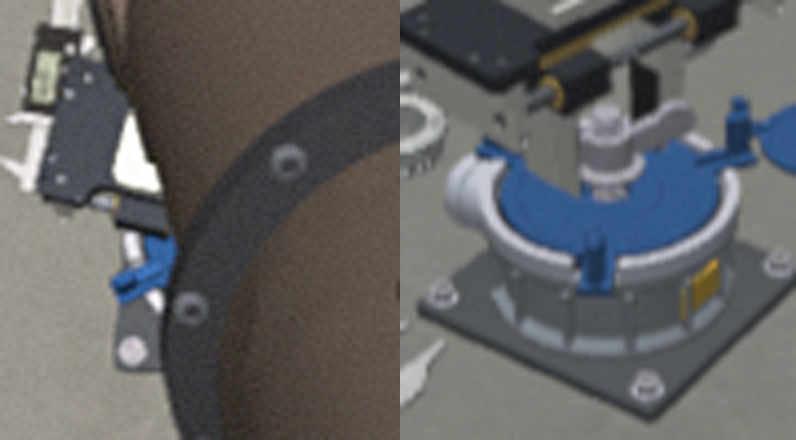

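The nut is turning with the fingers (hub at (605,140), wing swung to (680,120)) and the cover stays flush. I'll finish this stroke, lift, turn back 180°, and repeat.

Call:
drive_tool:
  targets:
    - [0,0,-1.6,0,0,0,0.56]
    - [0,0,-3.2,0,0,0,0.56]
    - [0,0,-4.8,0,0,0,0.56]
    - [0,0,-6.4,0,0,0,0.56]
    - [0,0,-6.4,0,0,0,0.56]

```text
clock: 8.55
position: [0.5585, 0.0382, 0.0839]
ee_rot: [-2.912, 1.177, -0.001]
force: [-0.5, -0.4, 0.1]
width: 0.561
gripper_force: 0.0
```

Call:
drive_tool:
  targets:
    - [0,0,0.8,0,0,0,0.56]
    - [0,0,0.8,0,0,0.8,0.56]
    - [0,0,2,0,0,1.3,0.56]
    - [0,0,3.6,0,0,1.3,0.56]
    - [0,0,5.2,0,0,1.3,0.56]

```text
clock: 9.05
position: [0.5588, 0.0382, 0.1366]
ee_rot: [-3.105, 0.473, -0.004]
force: [-0.3, -0.4, 0.0]
width: 0.557
gripper_force: 0.0
```

Call:
drive_tool:
  targets:
    - [0,0,1.7,0,0,0,0.56]
    - [0,0,3.4,0,0,0,0.56]
    - [0,0,5.1,0,0,0,0.56]
    - [0,0,6.8,0,0,0,0.56]
    - [0,0,8.5,0,0,0,0.56]

```text
clock: 9.55
position: [0.5583, 0.038, 0.1358]
ee_rot: [3.066, 0.685, 0.001]
force: [0.6, -0.3, 1.5]
width: 0.563
gripper_force: 0.0
```

Call:
drive_tool:
  targets:
    - [0,0,1.7,0,0,0,0.56]
    - [0,0,3.4,0,0,0,0.56]
    - [0,0,5.1,0,0,0,0.56]
    - [0,0,6.8,0,0,0,0.56]
    - [0,0,8.5,0,0,0,0.56]

```text
clock: 10.05
position: [0.5583, 0.0379, 0.1358]
ee_rot: [2.609, 1.749, 0.001]
force: [-0.2, 0.1, 0.7]
width: 0.562
gripper_force: 0.0
```

Call:
drive_tool:
  targets:
    - [0,0,1.7,0,0,0,0.56]
    - [0,0,3.4,0,0,0,0.56]
    - [0,0,5.1,0,0,0,0.56]
    - [0,0,6.8,0,0,0,0.56]
    - [0,0,8.5,0,0,0,0.56]

```text
clock: 10.55
position: [0.5584, 0.0378, 0.1359]
ee_rot: [1.798, 2.575, 0.001]
force: [-0.4, -0.5, 0.3]
width: 0.556
gripper_force: 0.0
```

```bash
python3 st.py
```

```text
y ang 20.161132059768264 [0.5584 0.0378 0.1359] [ 0.31  0.51 -0.66  1.8   0.38  0.95 -0.16] [-0.4 -0.5  0.3] [-0.08 -0.11  0.  ] 10.55
```

Call:
drive_tool:
  targets:
    - [0,0,1.7,0,0,0,0.56]
    - [0,0,3.4,0,0,0,0.56]
    - [0,0,5.1,0,0,0,0.56]
    - [0,0,6.2,0,0,-0.2,0.56]
    - [0,0,6.2,0,0,-0.8,0.56]

```text
clock: 11.05
position: [0.5601, 0.0381, 0.1052]
ee_rot: [1.048, 2.957, 0.004]
force: [0.4, -0.1, -0.9]
width: 0.556
gripper_force: 0.0
```

Call:
drive_tool:
  targets:
    - [0,0,0,0,0,-0.55,0.56]
    - [0,0,-1.2,0,0,-0.55,0.56]
    - [0,0,-2.8,0,0,-0.55,0.56]
    - [0,0,-4.4,0,0,-0.55,0.56]
    - [0,0,-6,0,0,-0.55,0.56]

```text
clock: 11.55
position: [0.5583, 0.0375, 0.0816]
ee_rot: [1.791, 2.58, 0.0]
force: [-0.3, -1.1, -1.3]
width: 0.559
gripper_force: 0.5
```

Call:
drive_tool:
  targets:
    - [0,0,-1.6,0,0,0,0.56]
    - [0,0,-3.2,0,0,0,0.56]
    - [0,0,-4.8,0,0,0,0.56]
    - [0,0,-6.4,0,0,0,0.56]
    - [0,0,-8,0,0,0,0.56]

```text
clock: 12.05
position: [0.5583, 0.0378, 0.0817]
ee_rot: [2.565, 1.813, 0.001]
force: [-0.1, 0.1, -1.2]
width: 0.559
gripper_force: 0.5
```

```bash
python3 st.py
```

```text
y ang -19.507914491597518 [0.5583 0.0378 0.0817] [ 0.15  0.54 -0.44  1.87  0.31  0.81 -0.79] [-0.1  0.1 -1.2] [-0.06 -0.04  0.07] 12.05
```

Call:
drive_tool:
  targets:
    - [0,0,-1.6,0,0,0,0.56]
    - [0,0,-3.2,0,0,0,0.56]
    - [0,0,-4.8,0,0,0,0.56]
    - [0,0,-6.4,0,0,0,0.56]
    - [0,0,-8,0,0,0,0.56]

```text
clock: 12.55
position: [0.5585, 0.038, 0.0817]
ee_rot: [3.031, 0.827, 0.002]
force: [0.2, -0.3, -0.7]
width: 0.564
gripper_force: 0.5
```

Call:
drive_tool:
  targets:
    - [0,0,-1.6,0,0,0,0.56]
    - [0,0,-3.2,0,0,0,0.56]
    - [0,0,-4.8,0,0,0,0.56]
    - [0,0,-6.4,0,0,0,0.56]
    - [0,0,-8,0,0,0,0.56]

```text
clock: 13.05
position: [0.5586, 0.038, 0.0817]
ee_rot: [-3.13, 0.26, -0.002]
force: [1.8, -0.8, -1.6]
width: 0.56
gripper_force: 0.5
```

Call:
drive_tool:
  targets:
    - [0,0,-1.6,0,0,0,0.56]
    - [0,0,-3.2,0,0,0,0.56]
    - [0,0,-4.8,0,0,0,0.56]
    - [0,0,-6.2,0,0,0,0.56]
    - [0,0,-6.2,0,0,0,0.56]

```text
clock: 13.55
position: [0.5583, 0.0382, 0.0815]
ee_rot: [-2.949, 1.083, -0.001]
force: [0.4, 0.2, 0.2]
width: 0.562
gripper_force: 0.0
```

```bash
python3 st.py
```

```text
y ang 49.66022186505387 [0.5583 0.0382 0.0815] [-0.22  0.49  0.07  1.9  -0.05  0.75 -2.39] [0.4 0.2 0.2] [ 0.05  0.01 -0.02] 13.55
```

Call:
drive_tool:
  targets:
    - [0,0,0.8,0,0,0,0.56]
    - [0,0,0.8,0,0,0.8,0.56]
    - [0,0,2,0,0,1.3,0.56]
    - [0,0,3.6,0,0,1.3,0.56]
    - [0,0,5.2,0,0,1.3,0.56]

```text
clock: 14.05
position: [0.5586, 0.0381, 0.1344]
ee_rot: [-3.119, 0.376, -0.003]
force: [-0.5, -1.5, -1.0]
width: 0.56
gripper_force: 0.0
```

Call:
drive_tool:
  targets:
    - [0,0,1.7,0,0,0,0.56]
    - [0,0,3.4,0,0,0,0.56]
    - [0,0,5.1,0,0,0,0.56]
    - [0,0,6.8,0,0,0,0.56]
    - [0,0,8.5,0,0,0,0.56]

```text
clock: 14.55
position: [0.5582, 0.0379, 0.1336]
ee_rot: [3.043, 0.781, 0.001]
force: [0.3, -0.0, 0.3]
width: 0.559
gripper_force: 0.0
```

Call:
drive_tool:
  targets:
    - [0,0,1.7,0,0,0,0.56]
    - [0,0,3.4,0,0,0,0.56]
    - [0,0,5.1,0,0,0,0.56]
    - [0,0,6.8,0,0,0,0.56]
    - [0,0,8.5,0,0,0,0.56]

```text
clock: 15.05
position: [0.5582, 0.0379, 0.1336]
ee_rot: [2.553, 1.83, 0.001]
force: [-0.5, 0.2, -0.2]
width: 0.562
gripper_force: 0.0
```

Call:
drive_tool:
  targets:
    - [0,0,1.7,0,0,0,0.56]
    - [0,0,3.4,0,0,0,0.56]
    - [0,0,5.1,0,0,0,0.56]
    - [0,0,6.8,0,0,0,0.56]
    - [0,0,8.5,0,0,0,0.56]

```text
clock: 15.55
position: [0.5583, 0.0378, 0.1337]
ee_rot: [1.716, 2.63, 0.001]
force: [-0.6, 0.1, 0.1]
width: 0.559
gripper_force: 0.0
```

```bash
python3 st.py
```

```text
y ang 23.75565470651894 [0.5583 0.0378 0.1337] [ 0.26  0.5  -0.58  1.81  0.33  0.93 -0.06] [-0.6  0.1  0.1] [ 0.   -0.11  0.04] 15.55
```

Call:
drive_tool:
  targets:
    - [0,0,1.7,0,0,0,0.56]
    - [0,0,3.4,0,0,0,0.56]
    - [0,0,5.1,0,0,0,0.56]
    - [0,0,6.6,0,0,-0.2,0.56]
    - [0,0,6.6,0,0,-0.8,0.56]

```text
clock: 16.05
position: [0.56, 0.0381, 0.1031]
ee_rot: [0.9, 3.005, 0.003]
force: [0.5, -0.3, -0.5]
width: 0.559
gripper_force: 0.0
```

Call:
drive_tool:
  targets:
    - [0,0,0,0,0,-0.55,0.56]
    - [0,0,-1.2,0,0,-0.55,0.56]
    - [0,0,-2.8,0,0,-0.55,0.56]
    - [0,0,-4.4,0,0,-0.55,0.56]
    - [0,0,-6,0,0,-0.55,0.56]

```text
clock: 16.55
position: [0.5582, 0.0375, 0.0795]
ee_rot: [1.663, 2.665, 0.0]
force: [0.3, -0.9, -0.6]
width: 0.558
gripper_force: 0.5
```

Call:
drive_tool:
  targets:
    - [0,0,-1.6,0,0,0,0.56]
    - [0,0,-3.2,0,0,0,0.56]
    - [0,0,-4.8,0,0,0,0.56]
    - [0,0,-6.4,0,0,0,0.56]
    - [0,0,-8,0,0,0,0.56]

```text
clock: 17.05
position: [0.5582, 0.0378, 0.0795]
ee_rot: [2.474, 1.936, 0.001]
force: [-0.6, -0.0, -0.8]
width: 0.561
gripper_force: 0.5
```

Call:
drive_tool:
  targets:
    - [0,0,-1.6,0,0,0,0.56]
    - [0,0,-3.2,0,0,0,0.56]
    - [0,0,-4.8,0,0,0,0.56]
    - [0,0,-6.4,0,0,0,0.56]
    - [0,0,-6.4,0,0,0,0.56]

```text
clock: 17.55
position: [0.5583, 0.0381, 0.0796]
ee_rot: [2.91, 1.182, 0.001]
force: [0.1, 0.0, -0.4]
width: 0.562
gripper_force: 0.0
```

```bash
python3 st.py; python3 chk.py t6
```

```text
y ang -45.78498142544253 [0.5583 0.0381 0.0796] [-0.    0.51 -0.22  1.88  0.15  0.77 -1.11] [ 0.1  0.  -0.4] [-0.03 -0.04  0.06] 17.55
[0.55827505 0.03810922 0.07957599] [2.91030127e+00 1.18219514e+00 9.91546537e-04] [-0.    0.51 -0.22  1.88  0.15  0.77 -1.11] [ 1.16495912e-01  7.10680437e-05 -3.85562504e-01] [-0.02593077 -0.03821377  0.05880094] 17.55
```

View pics/t6.png

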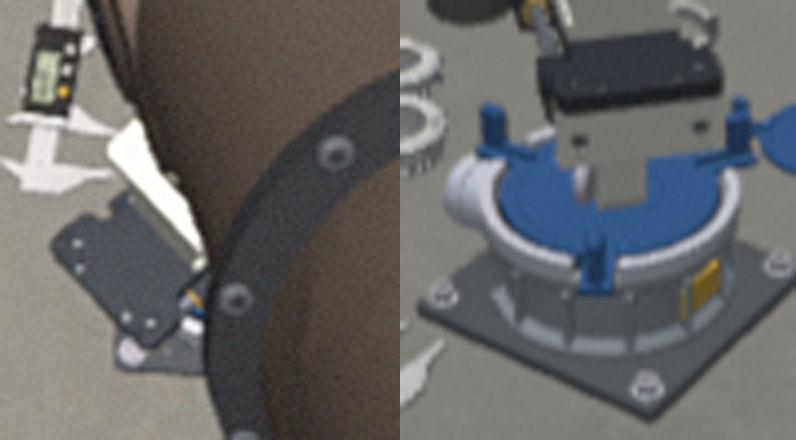

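The cover is still flush and a wing (585,185) is ahead of the finger. I estimate about 380° turned, so from here I'll use smaller steps and watch the force.

Call:
drive_tool:
  targets:
    - [0,0,-1.5,0,0,0,0.56]
    - [0,0,-3,0,0,0,0.56]
    - [0,0,-4,0,0,0,0.56]

```text
clock: 17.95
position: [0.5584, 0.038, 0.0793]
ee_rot: [-3.073, -0.654, -0.001]
force: [0.8, 0.4, -0.4]
width: 0.564
gripper_force: 0.5
```

Call:
drive_tool:
  targets:
    - [0,0,-1.2,0,0,0,0.56]
    - [0,0,-2.4,0,0,0,0.56]
    - [0,0,-3.6,0,0,0,0.56]

```text
clock: 18.25
position: [0.5584, 0.0379, 0.0792]
ee_rot: [-3.137, -0.167, -0.001]
force: [1.0, -0.0, -1.6]
width: 0.558
gripper_force: 0.5
```

```bash
python3 st.py
```

```text
y ang -83.91120054788973 [0.5584 0.0379 0.0792] [-0.13  0.5  -0.05  1.89  0.03  0.75 -1.66] [ 1.  -0.  -1.6] [ 0.01 -0.21  0.  ] 18.25
```

Call:
drive_tool:
  targets:
    - [0,0,-1.2,0,0,0,0.56]
    - [0,0,-2.4,0,0,0,0.56]
    - [0,0,-3.2,0,0,0,0.56]

```text
clock: 18.55
position: [0.5583, 0.0379, 0.0792]
ee_rot: [-3.13, 0.271, -0.001]
force: [1.3, -1.1, -0.3]
width: 0.567
gripper_force: 0.5
```

```bash
python3 st.py
```

```text
y ang 80.10097170643985 [0.5583 0.0379 0.0792] [-0.18  0.5   0.03  1.9  -0.02  0.75 -1.89] [ 1.3 -1.1 -0.3] [ 0.01 -0.17  0.02] 18.55
```

Call:
drive_tool:
  targets:
    - [0,0,-1.2,0,0,0,0.56]
    - [0,0,-2.4,0,0,0,0.56]

```text
clock: 18.75
position: [0.5583, 0.0378, 0.0792]
ee_rot: [-3.084, 0.597, -0.0]
force: [1.5, -0.6, -0.8]
width: 0.564
gripper_force: 0.5
```

```bash
python3 st.py
```

```text
y ang 68.08973684683889 [0.5583 0.0378 0.0792] [-0.23  0.5   0.09  1.9  -0.06  0.75 -2.06] [ 1.5 -0.6 -0.8] [-0.03 -0.18  0.05] 18.75
```

Call:
drive_tool:
  targets:
    - [0,0,-1.2,0,0,0,0.56]
    - [0,0,-2.4,0,0,0,0.56]

```text
clock: 18.95
position: [0.5583, 0.0377, 0.0792]
ee_rot: [-3.005, 0.916, -0.0]
force: [1.1, -0.6, -0.7]
width: 0.561
gripper_force: 0.5
```

Call:
drive_tool:
  targets:
    - [0,0,-1.2,0,0,0,0.56]
    - [0,0,-2.4,0,0,0,0.56]

```text
clock: 19.15
position: [0.5582, 0.0377, 0.0791]
ee_rot: [2.893, -1.225, -0.0]
force: [-0.2, -1.0, -0.4]
width: 0.562
gripper_force: 0.5
```

```bash
python3 st.py
```

```text
y ang 44.08418459079783 [0.5582 0.0377 0.0791] [-0.31  0.5   0.2   1.91 -0.14  0.75 -2.4 ] [-0.2 -1.  -0.4] [ 0.03 -0.14  0.  ] 19.15
```

Call:
drive_tool:
  targets:
    - [0,0,0.8,0,0,0,0.56]
    - [0,0,0.8,0,0,0.8,0.56]
    - [0,0,2,0,0,1.3,0.56]
    - [0,0,3.6,0,0,1.3,0.56]
    - [0,0,5.2,0,0,1.3,0.56]

```text
clock: 19.65
position: [0.5585, 0.038, 0.132]
ee_rot: [-3.097, 0.527, -0.002]
force: [0.6, 0.3, 0.7]
width: 0.561
gripper_force: 0.0
```

Call:
drive_tool:
  targets:
    - [0,0,1.7,0,0,0,0.56]
    - [0,0,3.4,0,0,0,0.56]
    - [0,0,5.1,0,0,0,0.56]
    - [0,0,6.8,0,0,0,0.56]
    - [0,0,8.5,0,0,0,0.56]

```text
clock: 20.15
position: [0.558, 0.0378, 0.1312]
ee_rot: [3.077, 0.631, -0.0]
force: [0.7, -0.2, 0.1]
width: 0.562
gripper_force: 0.0
```

Call:
drive_tool:
  targets:
    - [0,0,1.7,0,0,0,0.56]
    - [0,0,3.4,0,0,0,0.56]
    - [0,0,5.1,0,0,0,0.56]
    - [0,0,6.8,0,0,0,0.56]
    - [0,0,8.5,0,0,0,0.56]

```text
clock: 20.65
position: [0.5581, 0.0378, 0.1313]
ee_rot: [2.639, 1.704, 0.0]
force: [-0.1, -0.6, -0.8]
width: 0.563
gripper_force: 0.0
```

Call:
drive_tool:
  targets:
    - [0,0,1.7,0,0,0,0.56]
    - [0,0,3.4,0,0,0,0.56]
    - [0,0,5.1,0,0,0,0.56]
    - [0,0,6.8,0,0,0,0.56]
    - [0,0,8.5,0,0,0,0.56]

```text
clock: 21.15
position: [0.5581, 0.0377, 0.1313]
ee_rot: [1.843, 2.544, 0.0]
force: [0.2, -0.2, -0.3]
width: 0.56
gripper_force: 0.0
```

```bash
python3 st.py
```

```text
y ang 18.163368404876593 [0.5581 0.0377 0.1313] [ 0.16  0.47 -0.45  1.82  0.25  0.91 -0.08] [ 0.2 -0.2 -0.3] [ 0.01 -0.13  0.  ] 21.15
```

Call:
drive_tool:
  targets:
    - [0,0,1.7,0,0,0,0.56]
    - [0,0,3.4,0,0,0,0.56]
    - [0,0,5.1,0,0,0,0.56]
    - [0,0,6.4,0,0,-0.2,0.56]
    - [0,0,6.4,0,0,-0.8,0.56]

```text
clock: 21.65
position: [0.5599, 0.0379, 0.1008]
ee_rot: [1.073, 2.949, 0.004]
force: [1.0, 0.6, -0.4]
width: 0.561
gripper_force: 0.0
```

Call:
drive_tool:
  targets:
    - [0,0,0,0,0,-0.5,0.56]
    - [0,0,-1,0,0,-0.5,0.56]
    - [0,0,-2,0,0,-0.5,0.56]
    - [0,0,-3,0,0,-0.5,0.56]

```text
clock: 22.05
position: [0.5579, 0.0374, 0.0789]
ee_rot: [-1.46, -2.781, 0.001]
force: [0.4, -1.0, -0.5]
width: 0.558
gripper_force: 0.5
```

```bash
python3 st.py
```

```text
y ang 34.60034911678537 [0.5579 0.0374 0.0789] [ 0.18  0.55 -0.49  1.87  0.34  0.81  0.13] [ 0.4 -1.  -0.5] [-0.07 -0.08  0.01] 22.05
```

Call:
drive_tool:
  targets:
    - [0,0,-1.2,0,0,0,0.56]
    - [0,0,-2.4,0,0,0,0.56]

```text
clock: 22.25
position: [0.558, 0.0375, 0.0791]
ee_rot: [-1.744, -2.613, 0.0]
force: [-0.2, -0.1, 0.1]
width: 0.563
gripper_force: 0.5
```

```bash
python3 st.py
```

```text
y ang 22.566830070487015 [0.558  0.0375 0.0791] [ 0.15  0.54 -0.43  1.87  0.3   0.8  -0.05] [-0.2 -0.1  0.1] [-0.08 -0.12  0.04] 22.25
```

Call:
drive_tool:
  targets:
    - [0,0,-1.2,0,0,0,0.56]
    - [0,0,-2.4,0,0,0,0.56]
    - [0,0,-3.4,0,0,0,0.56]

```text
clock: 22.55
position: [0.558, 0.0377, 0.0792]
ee_rot: [-2.111, -2.327, 0.0]
force: [-1.0, -1.0, -1.2]
width: 0.561
gripper_force: 0.5
```

```bash
python3 st.py
```

```text
y ang 5.577405045391629 [0.558  0.0377 0.0792] [ 0.09  0.52 -0.35  1.87  0.25  0.79 -0.3 ] [-1.  -1.  -1.2] [-0.02 -0.1   0.02] 22.55
```

Call:
drive_tool:
  targets:
    - [0,0,-1.2,0,0,0,0.56]
    - [0,0,-2.4,0,0,0,0.56]
    - [0,0,-3.4,0,0,0,0.56]

```text
clock: 22.85
position: [0.558, 0.0378, 0.0792]
ee_rot: [-2.431, -1.99, -0.0]
force: [0.3, 0.6, -0.9]
width: 0.561
gripper_force: 0.5
```

Call:
drive_tool:
  targets:
    - [0,0,-1.2,0,0,0,0.56]
    - [0,0,-2.4,0,0,0,0.56]
    - [0,0,-3.4,0,0,0,0.56]

```text
clock: 23.15
position: [0.5581, 0.0379, 0.0792]
ee_rot: [-2.699, -1.608, -0.0]
force: [0.6, 0.5, -1.3]
width: 0.564
gripper_force: 0.5
```

Call:
drive_tool:
  targets:
    - [0,0,-1.2,0,0,0,0.56]
    - [0,0,-2.4,0,0,0,0.56]
    - [0,0,-3.4,0,0,0,0.56]

```text
clock: 23.45
position: [0.5583, 0.038, 0.0792]
ee_rot: [-2.907, -1.192, -0.001]
force: [0.9, 0.3, -0.3]
width: 0.561
gripper_force: 0.5
```

Call:
drive_tool:
  targets:
    - [0,0,-1.2,0,0,0,0.56]
    - [0,0,-2.4,0,0,0,0.56]
    - [0,0,-3.4,0,0,0,0.56]

```text
clock: 23.75
position: [0.5583, 0.038, 0.0792]
ee_rot: [-3.051, -0.749, -0.001]
force: [0.9, 0.3, -0.5]
width: 0.562
gripper_force: 0.5
```

Call:
drive_tool:
  targets:
    - [0,0,-1.2,0,0,0,0.56]
    - [0,0,-2.4,0,0,0,0.56]
    - [0,0,-3.4,0,0,0,0.56]

```text
clock: 24.05
position: [0.5583, 0.038, 0.0792]
ee_rot: [-3.128, -0.29, -0.001]
force: [0.5, 0.0, -0.7]
width: 0.557
gripper_force: 0.5
```

Call:
drive_tool:
  targets:
    - [0,0,-1.2,0,0,0,0.56]
    - [0,0,-2.4,0,0,0,0.56]
    - [0,0,-3.4,0,0,0,0.56]

```text
clock: 24.35
position: [0.5583, 0.0379, 0.0792]
ee_rot: [-3.137, 0.175, -0.0]
force: [1.1, 0.5, -0.7]
width: 0.557
gripper_force: 0.5
```

Call:
drive_tool:
  targets:
    - [0,0,-1.2,0,0,0,0.56]
    - [0,0,-2.4,0,0,0,0.56]
    - [0,0,-3.4,0,0,0,0.56]

```text
clock: 24.65
position: [0.5583, 0.0378, 0.0791]
ee_rot: [-3.076, 0.637, -0.0]
force: [0.2, -0.7, -1.6]
width: 0.559
gripper_force: 0.5
```

Call:
drive_tool:
  targets:
    - [0,0,-1.2,0,0,0,0.56]
    - [0,0,-2.4,0,0,0,0.56]
    - [0,0,-3.4,0,0,0,0.56]

```text
clock: 24.95
position: [0.5582, 0.0377, 0.0791]
ee_rot: [2.948, -1.085, -0.0]
force: [0.5, -1.5, -0.7]
width: 0.561
gripper_force: 0.5
```

```bash
python3 st.py
```

```text
y ang 49.59494394065305 [0.5582 0.0377 0.0791] [-0.37  0.5   0.28  1.91 -0.2   0.75 -2.25] [ 0.5 -1.5 -0.7] [-0.05 -0.11  0.  ] 24.95
```

Call:
drive_tool:
  targets:
    - [0,0,-1.2,0,0,0,0.56]
    - [0,0,-2.4,0,0,0,0.56]
    - [0,0,-3.4,0,0,0,0.56]

```text
clock: 25.25
position: [0.5581, 0.0377, 0.079]
ee_rot: [2.755, -1.509, -0.0]
force: [1.2, -0.5, 0.1]
width: 0.561
gripper_force: 0.5
```

```bash
python3 st.py
```

```text
y ang 32.593940768376655 [0.5581 0.0377 0.079 ] [-0.42  0.51  0.36  1.92 -0.26  0.76 -2.49] [ 1.2 -0.5  0.1] [-0.12 -0.14  0.01] 25.25
```

Call:
drive_tool:
  targets:
    - [0,0,0.8,0,0,0,0.56]
    - [0,0,0.8,0,0,0.8,0.56]
    - [0,0,2,0,0,1.3,0.56]
    - [0,0,3.6,0,0,1.3,0.56]
    - [0,0,5.2,0,0,1.3,0.56]

```text
clock: 25.75
position: [0.5584, 0.0381, 0.1319]
ee_rot: [-3.028, 0.835, -0.002]
force: [-0.6, 1.1, -0.3]
width: 0.559
gripper_force: 0.0
```

Call:
drive_tool:
  targets:
    - [0,0,1.7,0,0,0,0.56]
    - [0,0,3.4,0,0,0,0.56]
    - [0,0,5.1,0,0,0,0.56]
    - [0,0,6.8,0,0,0,0.56]
    - [0,0,8.5,0,0,0,0.56]

```text
clock: 26.25
position: [0.558, 0.0379, 0.1312]
ee_rot: [3.125, 0.32, -0.0]
force: [0.4, 0.6, -0.4]
width: 0.559
gripper_force: 0.0
```

Call:
drive_tool:
  targets:
    - [0,0,1.7,0,0,0,0.56]
    - [0,0,3.4,0,0,0,0.56]
    - [0,0,5.1,0,0,0,0.56]
    - [0,0,6.8,0,0,0,0.56]
    - [0,0,8.5,0,0,0,0.56]

```text
clock: 26.75
position: [0.558, 0.0378, 0.1312]
ee_rot: [2.797, 1.431, -0.0]
force: [0.1, 0.1, -0.3]
width: 0.56
gripper_force: 0.0
```

Call:
drive_tool:
  targets:
    - [0,0,1.7,0,0,0,0.56]
    - [0,0,3.4,0,0,0,0.56]
    - [0,0,5.1,0,0,0,0.56]
    - [0,0,6.8,0,0,0,0.56]
    - [0,0,8.5,0,0,0,0.56]

```text
clock: 27.25
position: [0.5581, 0.0377, 0.1313]
ee_rot: [2.088, 2.347, 0.0]
force: [0.5, -0.6, -0.3]
width: 0.562
gripper_force: 0.0
```

```bash
python3 st.py
```

```text
y ang 6.670074875321859 [0.5581 0.0377 0.1313] [ 0.04  0.45 -0.28  1.83  0.16  0.88 -0.2 ] [ 0.5 -0.6 -0.3] [-0.05 -0.14  0.01] 27.25
```

Call:
drive_tool:
  targets:
    - [0,0,1.7,0,0,0,0.56]
    - [0,0,3.4,0,0,0,0.56]
    - [0,0,5.1,0,0,0,0.56]
    - [0,0,6.5,0,0,-0.2,0.56]
    - [0,0,6.5,0,0,-0.8,0.56]

```text
clock: 27.75
position: [0.5598, 0.0379, 0.1008]
ee_rot: [1.35, 2.833, 0.004]
force: [0.7, 0.5, -0.9]
width: 0.561
gripper_force: 0.0
```

Call:
drive_tool:
  targets:
    - [0,0,0,0,0,-0.5,0.56]
    - [0,0,-1,0,0,-0.5,0.56]
    - [0,0,-2,0,0,-0.5,0.56]
    - [0,0,-3,0,0,-0.5,0.56]

```text
clock: 28.15
position: [0.5577, 0.0376, 0.0789]
ee_rot: [-1.72, -2.628, 0.001]
force: [0.1, -0.5, -0.9]
width: 0.563
gripper_force: 0.8
```

Call:
drive_tool:
  targets:
    - [0,0,-1,0,0,0,0.56]
    - [0,0,-2,0,0,0,0.56]

```text
clock: 28.35
position: [0.5578, 0.0376, 0.0789]
ee_rot: [-1.942, -2.469, 0.001]
force: [-0.3, 0.3, -3.8]
width: 0.562
gripper_force: 3.9
```

```bash
python3 st.py
```

```text
y ang 13.63204532787745 [0.5578 0.0376 0.0789] [ 0.04  0.52 -0.28  1.88  0.2   0.78 -0.11] [-0.3  0.3 -3.8] [-0.03 -0.16  0.23] 28.35
```

Resistance is rising (pad 3.9 N, 0.23 N m), so I'll tighten gently.

Call:
drive_tool:
  targets:
    - [0,0,-0.5,0,0,0,0.56]
    - [0,0,-0.8,0,0,0,0.56]
    - [0,0,-0.8,0,0,0,0.56]

```text
clock: 28.65
position: [0.5578, 0.0377, 0.0789]
ee_rot: [-2.027, -2.4, 0.001]
force: [0.3, 0.1, -2.7]
width: 0.559
gripper_force: 3.9
```

```bash
python3 st.py
```

```text
y ang 9.635094699840863 [0.5578 0.0377 0.0789] [ 0.03  0.51 -0.26  1.88  0.18  0.77 -0.17] [ 0.3  0.1 -2.7] [-0.16 -0.14  0.21] 28.65
```

Call:
drive_tool:
  targets:
    - [0,0,-0.6,0,0,0,0.56]
    - [0,0,-1.2,0,0,0,0.56]
    - [0,0,-1.8,0,0,0,0.56]
    - [0,0,-2.0,0,0,0,0.56]
    - [0,0,-2.0,0,0,0,0.56]

```text
clock: 29.15
position: [0.5578, 0.0378, 0.0789]
ee_rot: [-2.229, -2.213, 0.001]
force: [0.6, -0.2, -6.0]
width: 0.566
gripper_force: 6.7
```

```bash
python3 st.py
```

```text
y ang -0.4172005930154796 [0.5578 0.0378 0.0789] [-0.01  0.51 -0.22  1.88  0.15  0.77 -0.31] [ 0.6 -0.2 -6. ] [-0.13 -0.2   0.43] 29.15
```

Call:
drive_tool:
  targets:
    - [0,0,-0.5,0,0,0,0.56]
    - [0,0,-1.0,0,0,0,0.56]
    - [0,0,-1.0,0,0,0,0.56]

```text
clock: 29.45
position: [0.5578, 0.0379, 0.0789]
ee_rot: [-2.325, -2.113, 0.001]
force: [1.0, 0.3, -7.1]
width: 0.561
gripper_force: 6.1
```

```bash
python3 st.py
```

```text
y ang -5.467594379594459 [0.5578 0.0379 0.0789] [-0.02  0.51 -0.19  1.88  0.14  0.76 -0.39] [ 1.   0.3 -7.1] [-0.18 -0.19  0.41] 29.45
```

Snug at about 0.4 N m. I'll back off, lift clear, and confirm numerically that the nut and cover are where they should be.

Call:
drive_tool:
  targets:
    - [0,0,1.2,0,0,0,0.56]
    - [0,0,2.0,0,0,0,0.56]
    - [0,0,2.0,0,0,0.8,0.56]
    - [0,0,2.0,0,0,2,0.56]
    - [0,0,2.0,-0.5,0,3,0.56]

```text
clock: 29.95
position: [0.5401, 0.0381, 0.2017]
ee_rot: [2.131, 2.306, 0.004]
force: [-0.0, -0.7, 0.5]
width: 0.56
gripper_force: 0.0
```

Call:
drive_tool:
  targets:
    - [0,0,0,-1,-1,0,0.56]
    - [0,0,0,-2,-2,0,0.56]
    - [0,0,0,-2.5,-3,0,0.56]
    - [0,0,0,-2.5,-4,0,0.56]
    - [0,0,0,-2.5,-4,0,0.56]

```text
clock: 30.45
position: [0.4369, -0.1285, 0.2]
ee_rot: [2.139, 2.297, -0.002]
force: [1.5, 1.4, 0.3]
width: 0.562
gripper_force: 0.0
```

```bash
python3 st.py; python3 - <<'E'
from h import *
# fin tops triangulated from top + scene: highest pixel of the near fin blob in scene, vs expected for high/home
c=arm.get_image("scene");h=cv2.cvtColor(np.ascontiguousarray(c["pixels"]),cv2.COLOR_RGB2HSV)
m=(h[...,0]>98)&(h[...,0]<118)&(h[...,1]>140)
A=np.array([.558,.0372])
for a in(-3.5,116.5,236.5):
    e=np.radians(a);p=lambda z:proj(c,[*(A+.072*np.array([np.cos(e),np.sin(e)])),z])[0]
    u=int(round(p(.09)[0]));col=np.where(m[140:235,u])[0]+140
    print(a,"fin col",u,"blue rows from",col.min() if len(col) else None,"pred home",p(.093).round(1),"high",p(.1).round(1))
# nut: brightest grey rows above cover at axis column
for z in(.069,.091,.101,.115):print(z,proj(c,[*A,z])[0].round(1))
u=int(proj(c,[*A,.09])[0][0]);print(h[165:200,u,1],h[165:200,u,2])
E
```

```text
y ang 4.062373088352956 [ 0.4369 -0.1285  0.2   ] [ 0.33  0.2  -0.2   1.99  0.05  0.95  0.18] [1.5 1.4 0.3] [ 0.01 -0.08 -0.01] 30.45
-3.5 fin col 267 blue rows from 170 pred home [266.7 168.8] high [266.5 166.2]
116.5 fin col 288 blue rows from 193 pred home [288.1 198.9] high [288.  196.1]
236.5 fin col 322 blue rows from 168 pred home [322.4 171.4] high [322.4 168.7]
0.069 [292.8 188.2]
0.091 [292.5 179.9]
0.101 [292.4 176. ]
0.115 [292.2 170.6]
[ 12  14  12   5   9  14  13  15  18  18  17  18  18  17  19  17  16  15
  15  17  15  20  22  17  13  12  13  57 145 161 156 158 158 154 159] [129 130 129 144 168 179 172 156 140 128 134 138 126 136 136 123 143 158
 137 105 101 104 105 105 138 174 156 116 128 136 137 137 139 139 138]
```

```bash
python3 -c "
from cell import arm
print(arm.sign_off())"
```

```text
the job is handed in; nothing more can be done
None
```

I turned the blue cover until it dropped into the notches, ran the wing nut down until it was snug (about 0.4 N m), and handed the job in at about 30 s with the arm clear and no verdict returned; flushness was last clearly seen part-way through running the nut down, as the final image check was only partly conclusive.

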